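Pack the two-deck drill-press tooling caddy

ROBOT

A 7-joint arm with a two-finger parallel gripper is mounted at the origin on a cart in front of the work surface, level with it; the furniture and walls round the work are solid. World frame = base frame: x ahead of the robot, y to its left, z up, the work surface at z = 0. Lengths are in m, angles in rad, forces in N, time in s.
With the tool pointing down it reaches from about 0.4 to 0.85 m from the base axis. Payload 10.4 kg.
Tool frame: the origin (TCP) lies at the centre of the arm's flange, where the gripper is bolted on; the fingertips stand 182 mm ahead of it and the grasp point (between the pads) lies 164 mm ahead of it; z points along the fingers, y is the line along which they close (so a half turn about z gives the same grasp; the last joint's range is limited). The gripper opens to 87 mm and grips with 3 to 60 N. Pads are 19 mm wide; open, the fingers measure 117 mm over their backs; the gripper's body (75 mm by 190 mm) begins 51 mm behind the grasp point.
Start: joints at [1.311, 0.332, -0.065, 1.46, 0.022, 1.35, -0.088], TCP at [0.147, -0.608, 0.405] pointing down, gripper open.
Joint ranges: [-2.6, 2.6], [-0.5, 2.12], [-1.47, 1.34], [0.16, 2.42], [-1.27, 4.41], [0.06, 2.06], [-2.6, 2.6]. Speed limits (rad/s): [2.22, 2.22, 2.79, 2.79, 3.14, 3.14, 3.14].

INTERFACE

Orientations are given as [roll, pitch, yaw] about the fixed x, y, z axes, in that order (R = Rz(yaw) Ry(pitch) Rx(roll)).
In Python, from cell import * gives the robot as it stands.
- The arm moves only by the shell command python3 -m creep 'ROWS'. ROWS is JSON, a list of rows, each a list of 5 numbers: the gripper's target within -1 to 1 (fully open at 1, half-way at 0, shut at -1), then the shift along the tool's x, y, z in mm, then the turn about the tool's z in degrees. A call has 1 to 10 rows; each row shifts and turns the commanded pose from where the row before left it, along the tool's axes as they then stand; what a row does not reach is not made up. A row lasts 1/10 s, in which the tool goes at most 50 mm and 8.59 degrees, less where a joint would pass 70% of its speed; a pose out of reach is approached as far as the arm can. A call is refused whole if a number of a shift passes 50 or a number of a turn 8.59, either way. A call with a gripper value outside its range is refused whole. The fingers move at their own pace and stop on an object; the grip force is fixed at half the most. Time passes only in rows, so rows that do not move let the fingers close. It gives the time, the measured TCP pose, the force, the opening and the grip force at its end, in the units of the state.
- read_state(): the state, without advancing time (a new reading comes with each control period).
- read_camera(name): name is "scene" or "top" or "wrist"; returns (picture, depth): 384x512x3 uint8, blue, green, red; 384x512 float32, m along the optical axis (not along the pixel's ray), 0 where there is no reading.
- camera_params(name): a dict with "fx", "fy", "cx", "cy" (pixels), "distortion" ([k1, k2, p1, p2, k3] as OpenCV has them; the pictures are not rectified), "rvec" (rotation vector, rad) and "tvec" (3), from world to camera coordinates, as OpenCV has them; the wrist camera has in their place "hand_eye" (4x4, takes a point from camera to tool coordinates, whose origin is the TCP and whose axes are the flange's). Camera axes: x right, y down, z forward; pixel columns grow to the right and rows downward; lengths in m; the calibration is good to about 2 mm. A picture is of the moment at which its call begins: read the wrist's pose just before it. camera_params takes no time and is no camera call.
- hand_in(): hands the job in; it is judged then, once.
Trained networks look in the newest picture that a camera, given by its name, has taken for a name from the list of things; names that differ only in an ending like _2 or _b are one class to them, and where a whole thing is asked for, a point or a joint stands for the part that bears it (a point fixed in the world has none). Each returns a list of dicts, best first, with "confidence" (0 to 1); they miss things now and then, are a little off and sometimes report something else, mostly with a low value. They report only what shows in the picture. A call takes as long as a camera call.
- spot_in(label, camera): "centre" ([column, row] in pixels, amid what is visible of it).
- cut_out(label, camera): "mask" (384x512 bool, what is visible of it) and "centre" ([column, row] in pixels, amid what is visible of it).
- spot_point(label, camera): "centre" ([column, row] in pixels: a listed point, or the origin of a listed thing).
The state is a dict: "time_s": time; "joint_pos": joint angles; "joint_velocities": joint speeds; "joint_torque": joint torques, N m; "eef_pos": TCP position; "tcp_rot": TCP orientation; "force": force on the tool from outside, world axes, zero at the start; "wrist_torque": the same for the moment, N m; "grip_width": opening from 0.0 (shut) to 1.0 (fully open); "gripper_force": force on a finger pad.
Only numpy, scipy, OpenCV 4.12 (cv2) and the standard library are available. Lean on these libraries where they do the work, as an engineer would, in place of code of your own. Each camera call takes 0.05 s, during which the arm holds its last target. There are 200 camera calls.

TASK

Pack the two-deck tooling caddy: first stand the round collet nut in the round pocket and the V-block in the oblong pocket of its lower deck, both upright. Then lift the loose divider by its handle and seat it level on the four corner posts over them, either way round. Last, stand the short thin cutter upright in the narrow collar and the tall thick cutter upright in the wide collar on the divider, and leave everything standing free.

Things in the scene. Friction and masses are not known exactly. Their poses are not given: they have to be found in the camera images.
- nut_center (a point): Round steel collet nut, 42 mm in diameter, 48 mm high, flat-topped with a chamfered upper edge (above 41 mm), standing upright and loose on the table; 0.3 kg. The point is its centre, 24 mm above its underside; z up. Hold it with the fingertips at least 10 mm above its underside, clear of the pocket's rim.
- vblock_center (a point): Dark steel V-block, 40 mm wide (x), 50 mm long (y), 48 mm high, a V groove along y in its top, standing upright and loose on the table; 0.4 kg. The point is its centre, 24 mm above its underside; z up. Grip it across the 40 mm width, with the fingertips at least 10 mm above its underside, clear of the pocket's rim. Tubes up to 140 mm high stand close behind (+x), and the nut about 90 mm from it.
- short_cutter_center (a point): The smaller of two steel milling cutters, a rod 28 mm in diameter and 110 mm high, standing upright and loose on its shank on a flat steel ring or plate 4 mm thick; 0.4 kg. The point is its centre, 55 mm above its underside; z up.
- tall_cutter_center (a point): The larger of two steel milling cutters, a rod 34 mm in diameter and 136 mm high, standing upright and loose on its shank on a flat steel ring or plate 4 mm thick; 0.8 kg. The point is its centre, 68 mm above its underside; z up.
- divider_handle (a point): Centre of the handle bar of the loose divider, a flat plywood plate 150 (x) by 100 (y) by 6 mm; 0.4 kg. z up. The bar lies along y over the plate's middle, 74 mm long, 14 mm wide and high, between two end posts (54 mm apart inside); the point is 58 mm above the plate's underside. Grip the bar with the fingers closing along x. Two collars 18 mm high stand on the plate at x = -46 and +46 mm.
- narrow_socket: The narrow collar, a steel ring on the divider that takes the short cutter: inner diameter 35 mm, outer 45 mm, 18 mm high. The origin is its centre at the level of the plate's upper face, on which the cutter stands. It moves with the divider, at -46 mm along the divider's x.
- wide_socket: The wide collar, a steel ring on the divider that takes the tall cutter: inner diameter 44 mm, outer 56 mm, 18 mm high. The origin is its centre at the level of the plate's upper face, on which the cutter stands. It moves with the divider, at +46 mm along the divider's x.
- caddy: Fixed two-deck caddy, 172 (x) by 122 (y) mm; origin at the middle of its underside on the table, z up. Lower deck 6 mm thick, pockets 38 mm either side along x. Corner stanchions (|x|>57, |y|>32 mm): ledges 60 mm up bear the divider, angle walls guide it with 4 mm play, lips flare up to 75 mm. Seated divider: long side along x, handle point 118 mm up. Over the pockets close the fingers along x.
- round_pocket: The round pocket for the collet nut on the caddy's lower deck: a black ring of inner diameter 52 mm, wall 4 mm, 8 mm high. The origin is its centre at the level of the deck's upper face (6 mm above the table), on which the nut stands. A blue cabinet 234 mm high stands between the caddy and the places of the nut, V-block and cutters: carry things over it.
- oblong_pocket: The oblong pocket for the V-block on the caddy's lower deck: a black frame, inside 50 mm (its x) by 60 mm (its y), wall 4 mm, 8 mm high. The origin is its centre at the level of the deck's upper face (6 mm above the table), on which the V-block stands with its length along the pocket's y, either way round.

How it is judged:
On the way, in this order (a step that is already met when the one before it is completed fails the run):
1. the collet nut stands in the round pocket and the V-block in the oblong pocket of the lower deck (horizontal distance between nut_center and round_pocket below 0.01 m and z of nut_center in the frame of round_pocket between 0.018 and 0.03 m and angle between each of nut_center, vblock_center's own z axis and vertical below 0.12 rad and horizontal distance between vblock_center and oblong_pocket below 0.012 m and z of vblock_center in the frame of oblong_pocket between 0.018 and 0.03 m and angle between the y axis of vblock_center and the y axis of oblong_pocket, either way round below 0.35 rad), for 0.2 s.
2. the divider is seated level on the four corner posts, over the nut and the V-block (all of step 1 and horizontal distance between divider_handle and caddy below 0.012 m and z of divider_handle in the frame of caddy between 0.112 and 0.124 m and angle between divider_handle's own z axis and vertical below 0.06 rad and angle between the x axis of divider_handle and the x axis of caddy, either way round below 0.14 rad), for 0.2 s.
3. both cutters stand in their own collars on the seated divider (all of step 2 and horizontal distance between short_cutter_center and narrow_socket below 0.01 m and z of short_cutter_center in the frame of narrow_socket between 0.049 and 0.061 m and angle between each of short_cutter_center, tall_cutter_center's own z axis and vertical below 0.12 rad and horizontal distance between tall_cutter_center and wide_socket below 0.01 m and z of tall_cutter_center in the frame of wide_socket between 0.062 and 0.074 m), for 0.2 s.
At the end, for the whole second after the job is handed in: Nut upright in round pocket (10 mm), V-block upright in oblong pocket (12 mm, 0.35 rad), divider level on the corner posts over them (12 mm, 0.14 rad), short cutter upright in narrow, tall cutter in wide collar (10 mm); all down on their decks (6 mm) and at rest (all of step 3 and linear speed of each of nut, vblock, divider, short_cutter, tall_cutter below 0.03 m/s); the robot touches nothing.
It also fails if it takes over 149 s, if anything falls off the work surface, if the arm or the gripper's body presses on something with over 40 N, if the wrist force passes 120 N, or if a joint passes its speed limit or range.

## Working session

There is one attempt and no reset: what is moved stays moved. The work goes in short steps, Python scripts to look and compute and a shell command to move; the robot and the scene stay as the last step left them, time stands still between calls to the robot, and variables do not carry over. Pictures are saved under pics/ and viewed, at most 14 in all, crops included, and the job is handed in when it is done.

```bash
ls; mkdir -p pics
cat > h.py <<'E'
from cell import *
import numpy as np, cv2
from scipy.spatial.transform import Rotation as Ro
def pose():
    s=read_state(); T=np.eye(4); T[:3,3]=s['eef_pos']
    T[:3,:3]=Ro.from_euler('xyz',s['tcp_rot']).as_matrix(); return T
def cam(name):
    """returns picture, depth, params, T world<-camera"""
    P=camera_params(name)
    if name=='wrist': T=pose()@np.array(P['hand_eye'])
    else:
        T=np.eye(4); R=cv2.Rodrigues(np.array(P['rvec'],float))[0]
        T[:3,:3]=R.T; T[:3,3]=-R.T@np.array(P['tvec'],float).ravel()
    im,d=read_camera(name); return im,d,P,T
def ray(P,T,uv):
    K=np.array([[P['fx'],0,P['cx']],[0,P['fy'],P['cy']],[0,0,1.]])
    n=cv2.undistortPoints(np.array(uv,float).reshape(-1,1,2),K,np.array(P['distortion'],float)).reshape(-1,2)
    return np.c_[n,np.ones(len(n))]
def at_z(P,T,uv,z):
    r=ray(P,T,uv)@T[:3,:3].T; s=(z-T[2,3])/r[:,2]; return T[:3,3]+r*s[:,None]
def cloud(d,P,T,mask):
    v,u=np.nonzero(mask&(d>0)); r=ray(P,T,np.c_[u,v])*d[v,u][:,None]
    return r@T[:3,:3].T+T[:3,3]
E
python3 - <<'E'
from h import *
print(read_state())
for n in ['scene','top','wrist']:
    im,d,P,T=cam(n); cv2.imwrite(f'pics/{n}0.png',im); np.savez(f'{n}0.npz',d=d,T=T)
    print(n,P,T[:3,3].round(3),T[:3,2].round(2))
    for l in ['nut_center','vblock_center','short_cutter_center','tall_cutter_center','divider_handle','narrow_socket','wide_socket','caddy','round_pocket','oblong_pocket']:
        if n=='wrist':continue
        z={'nut_center':.024,'vblock_center':.024,'short_cutter_center':.059,'tall_cutter_center':.072,'divider_handle':.058,'narrow_socket':.006,'wide_socket':.006,'caddy':0,'round_pocket':.006,'oblong_pocket':.006}[l]
        for o in spot_point(l,n)[:2]:
            print(l,np.round(o['centre']),round(o['confidence'],2),at_z(P,T,o['centre'],z).round(3))
E
```

```text
pics
{'time_s': 0.0, 'joint_pos': array([ 1.31139974,  0.3328811 , -0.06472417,  1.4609623 ,  0.02157641,
        1.3499249 , -0.08850999]), 'joint_velocities': array([ 1.22953977e-03, -7.85667838e-04, -1.28770416e-03, -9.12384685e-04,
        7.07856288e-04, -7.38136325e-05, -2.10552653e-04]), 'joint_torque': array([ 5.07401073e-04, -6.23252463e+01,  2.44996359e-02, -3.89902103e+01,
       -6.14845916e-02,  3.95232753e-02,  1.44660626e-04]), 'eef_pos': array([ 0.14660788, -0.60741904,  0.40393803]), 'tcp_rot': array([-3.14011202e+00,  3.96426751e-05,  2.36825724e-01]), 'force': array([0.16908057, 0.22155133, 0.31685884]), 'wrist_torque': array([-0.00427287,  0.02432689,  0.04124175]), 'gripper_force': 0.0, 'grip_width': 0.9971815428194062}
scene {'fx': 352.2076636222548, 'fy': 352.2076636222548, 'cx': 255.07825409699834, 'cy': 191.61689210618738, 'distortion': array([-0.09018267,  0.        ,  0.        ,  0.        ,  0.        ]), 'rvec': array([ 1.16288855,  2.19417522, -1.13855104]), 'tvec': array([ 0.24370312, -0.17002359,  1.38457229])} [1.136 0.508 0.676] [-0.66 -0.47 -0.58]

[... 1432 characters left out ...]
ound_pocket [336. 238.] 0.28 [[ 0.318 -0.29   0.006]]
oblong_pocket [154. 157.] 0.55 [[0.579 0.346 0.006]]
wrist {'fx': 336.9029337119658, 'fy': 336.9029337119658, 'cx': 259.34421373899403, 'cy': 181.93037695030188, 'distortion': array([-0.01074331,  0.        ,  0.        ,  0.        ,  0.        ]), 'hand_eye': array([[-7.20940275e-04, -9.68653843e-01, -2.48413392e-01,
         6.80576829e-02],
       [ 9.99999656e-01, -8.00407006e-04,  2.18898406e-04,
        -8.17472333e-05],
       [-4.10868601e-04, -2.48413148e-01,  9.68654086e-01,
         2.02108775e-02],
       [ 0.00000000e+00,  0.00000000e+00,  0.00000000e+00,
         1.00000000e+00]])} [ 0.213 -0.592  0.385] [-0.24 -0.06 -0.97]
```

View pictures.

View pics/top0.png

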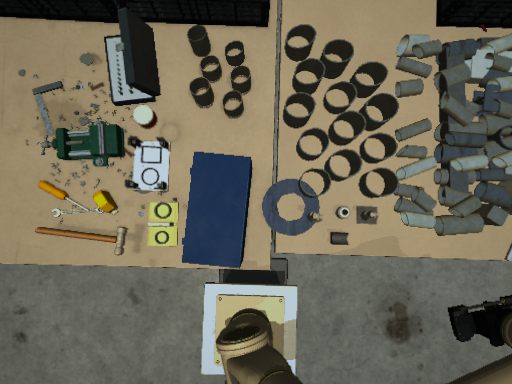

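View pics/scene0.png

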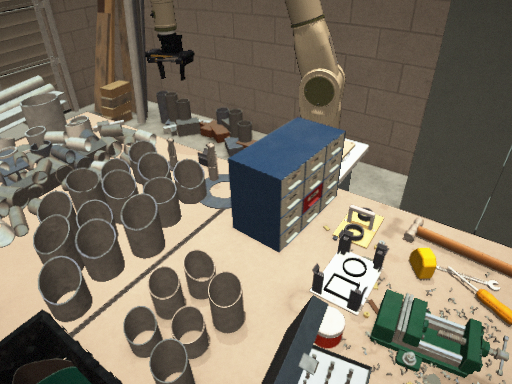

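The top view shows the nut at about (343,212) between the short cutter at (367,214) and the tall one on its ring at (316,217). The V-block is at (339,238), the caddy at (150,165) with the divider below it at (163,224), and the cabinet in between. The scene view agrees: the round pocket at (354,268) is nearer the robot than the oblong one. Next I go above the parts with the fingers closing along x.

```bash
python3 -m creep '[[1,0,0,-10,8.5],[1,0,0,-10,8.5],[1,0,0,-10,8.5],[1,0,0,-10,8.5],[1,0,0,-10,8.5],[1,0,0,-10,8.5],[1,0,0,0,8.5],[1,0,0,0,8.5],[1,0,0,0,8.5]]'
```

```text
time_s: 2.05
eef_pos: [0.1466, -0.6075, 0.4649]
tcp_rot: [-3.142, -0.0, -1.104]
force: [-0.4, 0.2, 0.0]
grip_width: 1.005
gripper_force: 0.0
```

```bash
python3 -m creep '[[1,20,15,0,0],[1,40,27,0,0],[1,40,27,0,0],[1,40,27,0,0],[1,40,27,0,0],[1,40,27,0,0],[1,40,27,0,0],[1,40,27,0,0],[1,20,15,0,0],[1,0,0,0,0]]'
```

```text
time_s: 3.05
eef_pos: [0.0783, -0.8644, 0.4534]
tcp_rot: [-3.132, -0.029, -1.158]
force: [-1.1, -0.6, -1.2]
grip_width: 1.001
gripper_force: 0.0
```

```bash
cat > look.py <<'E'
from h import *
import sys
# look.py picname label:z ...
im,d,P,T=cam('wrist'); cv2.imwrite(f'pics/{sys.argv[1]}.png',im); np.savez(sys.argv[1]+'.npz',d=d,T=T,im=im)
s=read_state(); print(s['time_s'],s['eef_pos'].round(4),s['tcp_rot'].round(4),s['joint_pos'].round(2))
for a in sys.argv[2:]:
    l,z=a.split(':')
    for o in spot_point(l,'wrist')[:2]:
        print(l,np.round(o['centre']),round(o['confidence'],2),at_z(P,T,o['centre'],float(z)).round(4))
    for o in cut_out(l,'wrist')[:1]:
        c=cloud(d,P,T,o['mask']); zt=np.percentile(c[:,2],97); t=c[(c[:,2]>zt-.006)]
        r=cv2.minAreaRect((t[:,:2]*1000).astype(np.float32))
        print('   mask',np.round(o['centre']),o['mask'].sum(),'top z',zt.round(4),'median',np.median(t,0).round(4),'rect',np.round(r[0],1),np.round(r[1],1),round(r[2],1))
E
python3 look.py w1 nut_center:.024 vblock_center:.024 short_cutter_center:.059 tall_cutter_center:.072
```

```text
3.1 [ 0.0801 -0.8638  0.4562] [-3.1344 -0.0326 -1.1544] [ 1.37  1.12  0.76  0.16 -0.73  1.87 -1.24]
```

View pics/w1.png

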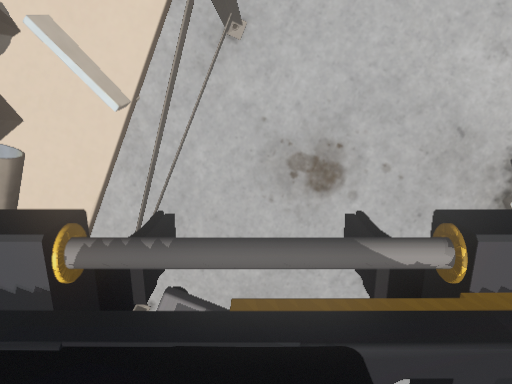

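The turn sign is the other way round: with the tool pointing down, a positive turn lowers the yaw. The picture shows only floor and the gripper. I back out, then turn the other way.

```bash
python3 -m creep '[[1,-20,-15,0,0],[1,-35,-27,0,0],[1,-35,-27,0,0],[1,-35,-27,0,0],[1,-35,-27,0,0],[1,-35,-27,0,0],[1,-20,-15,0,0],[1,0,0,0,-8.5],[1,0,0,0,-8.5],[1,0,0,0,-8.5]]'
```

```text
time_s: 4.5
eef_pos: [0.1415, -0.6462, 0.4584]
tcp_rot: [3.128, -0.041, -0.699]
force: [-0.8, -0.3, -0.5]
grip_width: 1.001
gripper_force: 0.0
```

```bash
python3 -m creep '[[1,0,0,0,-8.5],[1,0,0,0,-8.5],[1,0,0,0,-8.5],[1,0,0,0,-8.5],[1,0,0,0,-8.5],[1,0,0,0,-8.5],[1,0,0,0,-8.5],[1,0,0,0,-8.5],[1,0,0,0,-8.5],[1,0,0,0,-8.5]]'; python3 -m creep '[[1,0,0,0,-8.5],[1,0,0,0,-8.5],[1,0,0,0,-8.5],[1,0,0,0,-8.5],[1,0,0,0,-8.5],[1,0,0,0,0]]'
```

```text
time_s: 5.5
eef_pos: [0.1411, -0.6464, 0.4584]
tcp_rot: [3.1, 0.01, 0.783]
force: [-0.7, 0.1, 0.4]
grip_width: 0.999
gripper_force: 0.0
time_s: 6.1
eef_pos: [0.1409, -0.6465, 0.4584]
tcp_rot: [3.118, 0.036, 1.521]
force: [0.2, -0.2, -0.4]
grip_width: 1.001
gripper_force: 0.0
```

```bash
cat > go.py <<'E'
from h import *
import sys
# go.py x y z(TCP) [yawdeg]: tool-frame shift in mm from the measured pose
T=pose(); s=read_state(); print('t',round(s['time_s'],2),'eef',s['eef_pos'].round(4),'toolz',T[:3,2].round(4),'yaw',np.degrees(np.arctan2(T[1,0],T[0,0])).round(2),'j',s['joint_pos'].round(2))
if len(sys.argv)>1:
    g=np.array([float(a) for a in sys.argv[1:4]])
    print('shift mm',(T[:3,:3].T@(g-T[:3,3])*1000).round(1))
E
python3 go.py 0.36 -0.34 0.45
```

```text
t 6.1 eef [ 0.1409 -0.6465  0.4584] toolz [ 0.0221 -0.0369 -0.9991] yaw 87.13 j [ 0.96  0.4   0.46  1.31 -0.19  1.43  1.36]
shift mm [317.2 203.5   1.9]
```

```bash
python3 -m creep '[[1,20,13,0,0],[1,40,25,0,0],[1,40,25,0,0],[1,40,25,0,0],[1,40,25,0,0],[1,40,25,0,0],[1,40,25,0,0],[1,40,25,0,0],[1,20,13,0,0],[1,0,0,0,0]]'; python3 look.py w2 nut_center:.024 vblock_center:.024 short_cutter_center:.059 tall_cutter_center:.072;python3 go.py
```

```text
time_s: 7.1
eef_pos: [0.3609, -0.3345, 0.4518]
tcp_rot: [3.117, 0.034, 1.519]
force: [0.3, -0.5, 0.4]
grip_width: 0.998
gripper_force: 0.0
7.15 [ 0.3594 -0.3366  0.4518] [3.1172 0.035  1.5167] [ 0.46 -0.01  0.2   1.75  0.02  1.36  0.6 ]
nut_center [286. 114.] 0.81 [[ 0.4046 -0.3051  0.024 ]]
   mask [288. 116.] 1096 top z 0.0494 median [ 0.4065 -0.3054  0.0477] rect [ 406.7 -306.1] [37.8 37.1] 54.5
vblock_center [211. 110.] 0.78 [[ 0.3175 -0.2955  0.024 ]]
   mask [210. 109.] 1729 top z 0.0487 median [ 0.3071 -0.2936  0.0471] rect [ 319.3 -294.5] [40.1 48.3] 0.8
short_cutter_center [285. 189.] 0.57 [[ 0.398  -0.3867  0.059 ]]
   mask [290. 193.] 1054 top z 0.114 median [ 0.4004 -0.3833  0.1118] rect [ 400.4 -385. ] [26.8 18.3] 83.4
tall_cutter_center [273.  16.] 0.96 [[ 0.3909 -0.2062  0.072 ]]
   mask [273.  14.] 1263 top z 0.1391 median [ 0.3878 -0.2126  0.1371] rect [ 388.3 -212.6] [13.4 21.2] 86.9
t 7.55 eef [ 0.3579 -0.3386  0.4512] toolz [ 0.0212 -0.0357 -0.9991] yaw 86.8 j [ 0.46 -0.01  0.2   1.75  0.02  1.36  0.6 ]
```

View pics/w2.png

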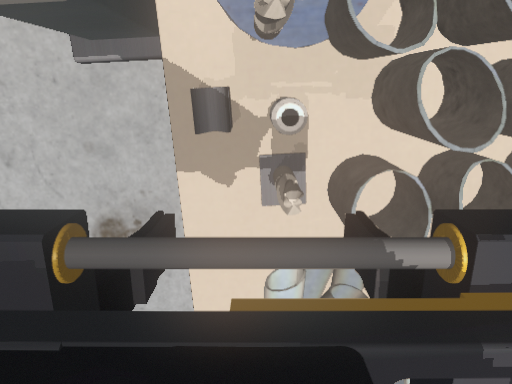

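```bash
cat > near.py <<'E'
from h import *
import sys
z=np.load('w2.npz'); P=camera_params('wrist'); c=cloud(z['d'],P,z['T'],np.ones((384,512),bool))
c=c[(c[:,1]>-.42)&(c[:,1]<-.16)&(c[:,0]>.42)&(c[:,2]>.06)&(c[:,2]<.2)]
for y in np.arange(-.4,-.18,.02):
    k=c[abs(c[:,1]-y)<.01]; print(round(y,2),np.percentile(k[:,0],1).round(3) if len(k)>9 else None)
im=cam('top')
E
python3 near.py; python3 go.py .4065 -.3055 .30; python3 go.py .319 -.2945 .30
```

```text
-0.4 0.459
-0.38 0.464
-0.36 0.482
-0.34 0.535
-0.32 0.518
-0.3 0.513
-0.28 0.513
-0.26 0.518
-0.24 0.466
-0.22 0.456
-0.2 0.454
-0.18 None
t 7.6 eef [ 0.358  -0.3384  0.4512] toolz [ 0.0213 -0.0357 -0.9991] yaw 86.83 j [ 0.46 -0.01  0.2   1.75  0.02  1.36  0.6 ]
shift mm [ 40.8  43.1 151. ]
t 7.6 eef [ 0.358  -0.3384  0.4512] toolz [ 0.0213 -0.0357 -0.9991] yaw 86.83 j [ 0.46 -0.01  0.2   1.75  0.02  1.36  0.6 ]
shift mm [ 46.9 -44.8 148.7]
```

The wrist view shows the nut at (289,115), the V-block at (211,110), the short cutter on its plate at (290,193) and the tall cutter on the ring at (273,14). Tubes begin about 105 mm behind the nut. I turn to yaw 90° and go above the nut.

```bash
python3 -m creep '[[0.4,0,10,20,-3.2],[0.4,15,15,40,0],[0.4,20,15,45,0],[0.4,10,5,30,0],[0.4,0,0,0,0],[0.4,0,0,0,0]]'; python3 go.py .403 -.2999 .194
```

```text
time_s: 8.2
eef_pos: [0.4055, -0.2995, 0.3179]
tcp_rot: [3.121, 0.036, 1.572]
force: [-0.4, -1.0, 0.6]
grip_width: 0.705
gripper_force: 0.0
t 8.2 eef [ 0.4055 -0.2995  0.3179] toolz [ 0.0211 -0.036  -0.9991] yaw 90.08 j [0.4  0.12 0.14 1.91 0.   1.08 0.55]
shift mm [  4.1  -5.1 123.7]
```

```bash
python3 -m creep '[[0.4,4,-5,20,0],[0.4,0,0,40,0],[0.4,0,0,35,0],[0.4,0,0,20,0],[0.4,0,0,9,0],[0.4,0,0,0,0]]'; python3 go.py .403 -.2999 .194
```

```text
time_s: 8.8
eef_pos: [0.4034, -0.3003, 0.1937]
tcp_rot: [3.12, 0.036, 1.571]
force: [0.2, -0.4, 0.4]
grip_width: 0.697
gripper_force: 0.0
t 8.8 eef [ 0.4034 -0.3003  0.1937] toolz [ 0.0219 -0.0364 -0.9991] yaw 90.03 j [ 0.42  0.29  0.14  2.01 -0.03  0.8   0.57]
shift mm [ 0.4 -0.4 -0.3]
```

```bash
python3 -m creep '[[-1,0,0,0,0],[-1,0,0,0,0],[-1,0,0,0,0],[-1,0,0,0,0],[-1,0,0,0,0],[-1,0,0,0,0],[-1,0,0,-10,0],[-1,0,0,-20,0]]'; python3 go.py .403 -.2999 .50
```

```text
time_s: 9.6
eef_pos: [0.4019, -0.2977, 0.2225]
tcp_rot: [3.123, 0.034, 1.573]
force: [0.2, -0.9, -2.9]
grip_width: 0.473
gripper_force: 29.9
t 9.6 eef [ 0.4019 -0.2977  0.2225] toolz [ 0.0187 -0.0342 -0.9992] yaw 90.11 j [ 0.41  0.24  0.14  2.   -0.02  0.87  0.56]
shift mm [ -11.7    6.2 -277.2]
```

```bash
python3 -m creep '[[-1,0,0,-30,0],[-1,0,0,-45,0],[-1,0,0,-45,0],[-1,0,0,-45,0],[-1,0,0,-45,0],[-1,0,0,-45,0],[-1,20,5,-20,0],[-1,40,10,0,0],[-1,45,10,0,0],[-1,45,10,0,0]]'; python3 go.py .53 .30 .48
```

```text
time_s: 10.6
eef_pos: [0.4309, -0.1367, 0.4936]
tcp_rot: [3.12, 0.036, 1.572]
force: [1.2, 0.3, -4.0]
grip_width: 0.473
gripper_force: 29.9
t 10.6 eef [ 0.4309 -0.1367  0.4936] toolz [ 0.0219 -0.0359 -0.9991] yaw 90.06 j [ 0.24 -0.1  -0.04  1.75  0.03  1.46  0.2 ]
shift mm [4.368e+02 9.950e+01 1.000e-01]
```

```bash
python3 -m creep '[[-1,45,10,0,0],[-1,45,10,0,0],[-1,45,10,0,0],[-1,45,10,0,0],[-1,45,10,0,0],[-1,45,10,0,0],[-1,45,10,0,0],[-1,45,10,0,0],[-1,45,10,0,0],[-1,20,5,0,0]]'; python3 -m creep '[[-1,0,0,0,0],[-1,0,0,0,0]]'; python3 look.py w3 caddy:0 round_pocket:.006 oblong_pocket:.006 divider_handle:.058 narrow_socket:.006 wide_socket:.006
```

```text
time_s: 11.6
eef_pos: [0.5246, 0.2907, 0.4795]
tcp_rot: [3.122, 0.035, 1.577]
force: [-0.5, -0.1, -3.0]
grip_width: 0.474
gripper_force: 29.9
time_s: 11.8
eef_pos: [0.5255, 0.2865, 0.4798]
tcp_rot: [3.121, 0.037, 1.573]
force: [-0.0, -1.0, -2.8]
grip_width: 0.476
gripper_force: 29.9
11.85 [0.5257 0.2857 0.48  ] [3.1203 0.0368 1.5717] [-0.23  0.28 -0.44  1.4   0.16  1.5  -0.67]
caddy [266.  75.] 0.66 [[0.5443 0.363  0.    ]]
caddy [100. 123.] 0.56 [[0.3232 0.3005 0.    ]]
   mask [244.  56.] 401 top z 0.0156 median [0.5114 0.3645 0.0138] rect [512.4 359.8] [56.6 58. ] 89.1
   mask [307.  52.] 506 top z 0.0154 median [0.5931 0.3725 0.0138] rect [588.4 359.2] [65.5 57.6] 89.8
divider_handle [ 98. 120.] 0.94 [[0.3467 0.3105 0.058 ]]
   mask [118. 114.] 8847 top z 0.0648 median [0.3514 0.3106 0.0642] rect [349.9 309. ] [14.7 72. ] 0.8
narrow_socket [ 80. 116.] 0.85 [[0.3005 0.3108 0.006 ]]
   mask [ 67. 120.] 582 top z 0.0252 median [0.3041 0.3074 0.0234] rect [303.6 308.9] [40.9 43.7] 0.7
wide_socket [156. 118.] 0.92 [[0.3991 0.3087 0.006 ]]
   mask [139. 114.] 764 top z 0.0252 median [0.3962 0.3125 0.0235] rect [396.5 310.3] [52.4 54.1] 82.9
```

View pics/w3.png

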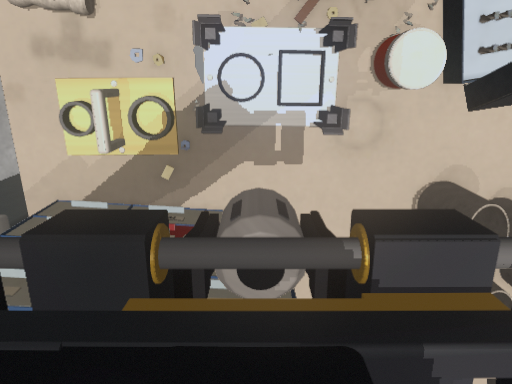

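The wrist view shows the round pocket at (241,77) and the oblong one at (301,78). The divider lies at (118,117), with the narrow collar on the left (-x) and the wide one on the right. The two pockets measure 76 mm apart, as given. Next I lower the nut.

```bash
python3 go.py .5089 .3657 .26;python3 -m creep '[[-1,20,-4,20,0],[-1,40,-8,40,0],[-1,20,0,40,0],[-1,6,-1,40,0],[-1,0,0,40,0],[-1,0,0,30,0],[-1,0,0,0,0],[-1,0,0,0,0]]'; python3 go.py .5089 .3657 .2008
```

```text
t 12.45 eef [0.5257 0.2865 0.4799] toolz [ 0.0214 -0.0357 -0.9991] yaw 90.1 j [-0.23  0.28 -0.44  1.4   0.16  1.5  -0.67]
shift mm [ 87.  -21.2 216.5]
time_s: 13.25
eef_pos: [0.5181, 0.3604, 0.2727]
tcp_rot: [3.12, 0.035, 1.572]
force: [-0.6, 0.8, -1.8]
grip_width: 0.475
gripper_force: 29.9
t 13.25 eef [0.5181 0.3604 0.2727] toolz [ 0.0213 -0.0354 -0.9991] yaw 90.1 j [-0.35  0.49 -0.45  1.57  0.27  1.15 -0.86]
shift mm [  7.9 -10.7  71.5]
```

```bash
python3 -m creep '[[-1,8,-11,15,0],[-1,0,0,25,0],[-1,0,0,20,0],[-1,0,0,5,0],[-1,0,0,0,0],[-1,0,0,0,0]]'; python3 go.py .5089 .3657 .1998
```

```text
time_s: 13.85
eef_pos: [0.5084, 0.3666, 0.208]
tcp_rot: [3.119, 0.034, 1.573]
force: [0.2, 0.3, -2.9]
grip_width: 0.476
gripper_force: 29.9
t 13.85 eef [0.5084 0.3666 0.208 ] toolz [ 0.0231 -0.0342 -0.9992] yaw 90.11 j [-0.37  0.55 -0.43  1.63  0.31  1.03 -0.91]
shift mm [-0.6  0.3  8.2]
```

```bash
python3 -m creep '[[-1,0,0,4,0],[-1,0,0,3,0],[-1,0,0,0,0],[0.4,0,0,0,0],[0.4,0,0,0,0],[0.4,0,0,0,0],[0.4,0,0,-20,0],[0.4,0,0,-40,0],[0.4,0,0,-40,0],[0.4,0,0,-20,0]]'; python3 go.py .52 .28 .49; python3 look.py w4 nut_center:.030
```

```text
time_s: 14.85
eef_pos: [0.5061, 0.3706, 0.3233]
tcp_rot: [3.117, 0.033, 1.573]
force: [0.7, 0.6, 0.5]
grip_width: 0.701
gripper_force: 0.0
t 14.85 eef [0.5061 0.3706 0.3233] toolz [ 0.0249 -0.0329 -0.9991] yaw 90.11 j [-0.36  0.43 -0.47  1.54  0.24  1.23 -0.87]
shift mm [ -96.    17.8 -163.3]
14.9 [0.5063 0.371  0.3256] [3.1145 0.0312 1.5727] [-0.36  0.43 -0.47  1.54  0.24  1.23 -0.87]
nut_center [258. 183.] 0.67 [[0.5124 0.3579 0.03  ]]
   mask [256. 181.] 2483 top z 0.0552 median [0.5129 0.3614 0.0536] rect [513.1 359.7] [38.3 38. ] 57.1
```

```bash
python3 -m creep '[[0.4,0,0,-40,0],[0.4,0,0,-45,0],[0.4,-25,-8,-30,0],[0.4,-46,-13,-10,0],[0.4,-46,-13,0,0],[0.4,-46,-13,0,0],[0.4,-46,-13,0,0],[0.4,-46,-13,0,0],[0.4,-46,-13,0,0],[0.4,-46,-13,0,0]]';python3 -m creep '[[0.4,-46,-13,0,0],[0.4,-46,-13,0,0],[0.4,-46,-13,0,0],[0.4,-46,-13,0,0],[0.4,-46,-13,0,0],[0.4,-40,-13,0,0],[0.4,-20,-6,0,0]]'; python3 go.py .3154 -.2887 .30
```

```text
time_s: 16.0
eef_pos: [0.4038, 0.0252, 0.4534]
tcp_rot: [3.122, 0.036, 1.572]
force: [1.5, -0.9, 0.5]
grip_width: 0.7
gripper_force: 0.0
time_s: 16.7
eef_pos: [0.3195, -0.2659, 0.462]
tcp_rot: [3.122, 0.036, 1.568]
force: [0.0, 0.6, 0.9]
grip_width: 0.7
gripper_force: 0.0
t 16.7 eef [ 0.3195 -0.2659  0.462 ] toolz [ 0.0194 -0.0356 -0.9992] yaw 89.86 j [ 0.32 -0.2   0.22  1.9   0.06  1.4   0.53]
shift mm [-17.1  -7.2 162.6]
```

```bash
python3 -m creep '[[0.4,-10,-3,30,0],[0.4,-7,-4,45,0],[0.4,0,0,45,0],[0.4,0,0,30,0],[0.4,0,0,10,0],[0.4,0,0,0,0]]'; python3 look.py w5 vblock_center:.024; python3 go.py .3154 -.2887 .1938
```

```text
time_s: 17.3
eef_pos: [0.3174, -0.2852, 0.3024]
tcp_rot: [3.123, 0.034, 1.573]
force: [-0.2, 0.9, 1.1]
grip_width: 0.699
gripper_force: 0.0
17.35 [ 0.3179 -0.2855  0.3039] [3.1211 0.0355 1.5725] [ 0.34 -0.04  0.27  2.11  0.03  1.04  0.6 ]
vblock_center [253. 183.] 0.86 [[ 0.3182 -0.2945  0.024 ]]
   mask [254. 184.] 3999 top z 0.0484 median [ 0.3303 -0.2926  0.047 ] rect [ 319.  -294.1] [40.  50.6] 0.2
t 17.45 eef [ 0.3183 -0.2858  0.3051] toolz [ 0.0232 -0.0368 -0.9991] yaw 90.1 j [ 0.34 -0.05  0.27  2.11  0.03  1.04  0.6 ]
shift mm [  1.2  -5.5 111.2]
```

```bash
python3 -m creep '[[0.4,1,-5,20,0],[0.4,0,0,40,0],[0.4,0,0,32,0],[0.4,0,0,14,0],[0.4,0,0,5,0],[0.4,0,0,0,0],[0.4,0,0,0,0]]'; python3 go.py .3154 -.2887 .1938
```

```text
time_s: 18.15
eef_pos: [0.3159, -0.2888, 0.194]
tcp_rot: [3.118, 0.037, 1.573]
force: [0.1, 0.5, 0.5]
grip_width: 0.7
gripper_force: 0.0
t 18.15 eef [ 0.3159 -0.2888  0.194 ] toolz [ 0.0234 -0.0368 -0.999 ] yaw 90.1 j [ 0.35  0.14  0.29  2.2  -0.03  0.76  0.67]
shift mm [ 0.1 -0.5  0.2]
```

```bash
python3 -m creep '[[-1,0,0,0,0],[-1,0,0,0,0],[-1,0,0,0,0],[-1,0,0,0,0],[-1,0,0,0,0],[-1,0,0,-10,0],[-1,0,0,-30,0],[-1,0,0,-45,0],[-1,0,0,-45,0],[-1,0,0,-45,0]]'; python3 -m creep '[[-1,0,0,-45,0],[-1,0,0,-45,0],[-1,20,10,-30,0],[-1,40,20,0,0],[-1,45,20,0,0],[-1,45,20,0,0],[-1,45,20,0,0],[-1,45,20,0,0],[-1,45,20,0,0],[-1,45,20,0,0]]'; python3 go.py .57 .30 .49
```

```text
time_s: 19.15
eef_pos: [0.3106, -0.2818, 0.3696]
tcp_rot: [3.121, 0.036, 1.572]
force: [1.7, -0.6, -3.5]
grip_width: 0.458
gripper_force: 29.9
time_s: 20.15
eef_pos: [0.4581, 0.0541, 0.4791]
tcp_rot: [3.12, 0.036, 1.572]
force: [1.5, -1.9, -1.8]
grip_width: 0.452
gripper_force: 29.9
t 20.15 eef [0.4581 0.0541 0.4791] toolz [ 0.0214 -0.0362 -0.9991] yaw 90.08 j [ 0.02 -0.06 -0.24  1.74  0.03  1.44 -0.22]
shift mm [245.2 112.6 -17.4]
```

```bash
python3 -m creep '[[-1,45,20,0,0],[-1,45,20,0,0],[-1,45,20,0,0],[-1,45,20,0,0],[-1,45,15,10,0],[-1,45,10,30,0],[-1,25,5,45,0],[-1,10,0,45,0],[-1,0,0,30,0],[-1,0,0,0,0]]'; python3 go.py .5849 .3652 .25
```

```text
time_s: 21.15
eef_pos: [0.5687, 0.3459, 0.3094]
tcp_rot: [3.128, 0.042, 1.573]
force: [-0.3, -0.8, -3.3]
grip_width: 0.459
gripper_force: 29.9
t 21.15 eef [0.5687 0.3459 0.3094] toolz [ 0.0137 -0.0416 -0.999 ] yaw 90.14 j [-0.34  0.52 -0.4   1.44  0.25  1.25 -0.77]
shift mm [21.8 15.4 58.8]
```

```bash
python3 -m creep '[[-1,10,8,15,0],[-1,11,8,25,0],[-1,0,0,20,0],[-1,0,0,0,0],[-1,0,0,0,0],[-1,0,0,0,0]]'; python3 go.py .5849 .3652 .2008
```

```text
time_s: 21.75
eef_pos: [0.5878, 0.3659, 0.2572]
tcp_rot: [3.117, 0.034, 1.572]
force: [-0.4, -0.6, -3.2]
grip_width: 0.458
gripper_force: 29.9
t 21.75 eef [0.5878 0.3659 0.2572] toolz [ 0.0243 -0.0341 -0.9991] yaw 90.07 j [-0.37  0.61 -0.38  1.41  0.28  1.17 -0.8 ]
shift mm [ 1.3 -4.3 56.3]
```

```bash
python3 -m creep '[[-1,1,-4,15,0],[-1,0,0,20,0],[-1,0,0,13,0],[-1,0,0,5,0],[-1,0,0,0,0],[-1,0,0,0,0],[-1,0,0,0,0]]'; python3 go.py .5849 .3652 .1998
```

```text
time_s: 22.45
eef_pos: [0.5846, 0.3651, 0.2023]
tcp_rot: [3.119, 0.035, 1.573]
force: [0.1, -0.5, -1.9]
grip_width: 0.459
gripper_force: 29.9
t 22.45 eef [0.5846 0.3651 0.2023] toolz [ 0.0226 -0.0348 -0.9991] yaw 90.1 j [-0.38  0.66 -0.37  1.45  0.3   1.08 -0.82]
shift mm [0.2 0.3 2.5]
```

```bash
python3 -m creep '[[-1,0,0,2,0],[-1,0,0,0,0],[0.15,0,0,0,0],[0.15,0,0,0,0],[0.15,0,0,0,0],[0.15,0,0,-20,0],[0.15,0,0,-40,0],[0.15,0,0,-40,0],[0.15,-15,-15,-20,0],[0.15,0,0,0,0]]'; python3 look.py w6 vblock_center:.030 nut_center:.030; python3 go.py .35 .30 .36
```

```text
time_s: 23.45
eef_pos: [0.5667, 0.3539, 0.324]
tcp_rot: [3.115, 0.033, 1.572]
force: [0.4, 0.6, 0.6]
grip_width: 0.572
gripper_force: 0.0
23.5 [0.5669 0.3539 0.3217] [3.117  0.0342 1.5722] [-0.35  0.51 -0.4   1.42  0.25  1.26 -0.78]
vblock_center [274. 162.] 0.84 [[0.5872 0.3584 0.03  ]]
   mask [278. 163.] 3519 top z 0.0544 median [0.601  0.3606 0.0529] rect [588.6 359.1] [39.8 49.8] 0.2
nut_center [184. 160.] 0.9 [[0.5132 0.3604 0.03  ]]
   mask [182. 162.] 2627 top z 0.0551 median [0.5141 0.3612 0.0536] rect [513.2 360.2] [38.1 38. ] 35.9
t 23.7 eef [0.5669 0.354  0.3179] toolz [ 0.0196 -0.0367 -0.9991] yaw 90.11 j [-0.35  0.51 -0.4   1.42  0.25  1.26 -0.78]
shift mm [ -55.1 -216.1  -44.3]
```

View pics/w6.png

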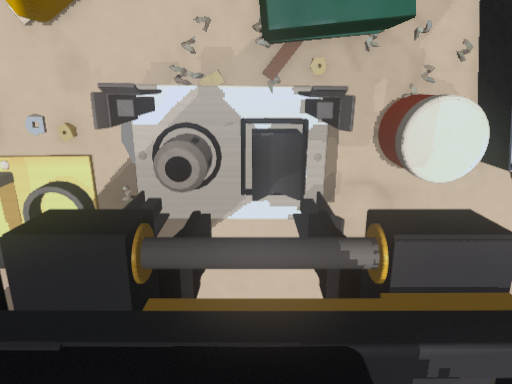

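The picture shows the nut at (185,160) inside the round ring and the V-block at (275,160) inside the oblong frame. Both are within 1 mm of their pockets, with tops at 54 mm. Next is the divider.

```bash
python3 -m creep '[[0.3,-5,-20,-30,0],[0.3,-10,-40,-15,0],[0.3,-10,-45,0,0],[0.3,-10,-45,0,0],[0.3,-5,-40,0,0],[0.3,0,-25,0,0],[0.3,0,0,0,0],[0.3,0,0,0,0]]'; python3 look.py w7 divider_handle:.058 narrow_socket:.006 wide_socket:.006; python3 go.py .3465 .3155 .26
```

```text
time_s: 24.5
eef_pos: [0.3513, 0.3152, 0.361]
tcp_rot: [3.12, 0.036, 1.573]
force: [0.2, 0.5, 0.4]
grip_width: 0.651
gripper_force: 0.0
24.55 [0.3519 0.3151 0.361 ] [3.1205 0.0358 1.5721] [-0.34  0.06 -0.51  1.88  0.07  1.22 -0.88]
divider_handle [248. 169.] 0.82 [[0.3486 0.3106 0.058 ]]
   mask [250. 155.] 14733 top z 0.0647 median [0.3495 0.3127 0.0643] rect [349.6 309.5] [14.  73.9] 0.8
narrow_socket [201. 159.] 0.92 [[0.3007 0.3084 0.006 ]]
   mask [192. 172.] 1013 top z 0.0247 median [0.3032 0.3101 0.0234] rect [304.1 309.8] [43.6 44.1] 88.3
   mask [313. 167.] 1190 top z 0.0249 median [0.3963 0.3118 0.0234] rect [395.2 310.7] [54.5 54.1] 4.7
t 24.85 eef [0.3515 0.3151 0.361 ] toolz [ 0.0207 -0.0357 -0.9991] yaw 90.07 j [-0.34  0.06 -0.52  1.88  0.07  1.22 -0.88]
shift mm [  4.   -7.1 100.8]
```

```bash
python3 -m creep '[[0.3,4,-5,20,0],[0.3,0,0,40,0],[0.3,0,0,40,0],[0.3,0,0,25,0],[0.3,0,0,10,0],[0.3,0,0,3,0],[0.3,0,0,0,0],[0.3,0,0,0,0]]'; python3 go.py .3465 .3155 .2218
```

```text
time_s: 25.65
eef_pos: [0.3494, 0.3147, 0.2244]
tcp_rot: [3.119, 0.034, 1.573]
force: [0.9, -0.0, 0.3]
grip_width: 0.649
gripper_force: 0.0
t 25.65 eef [0.3494 0.3147 0.2244] toolz [ 0.0231 -0.0343 -0.9991] yaw 90.1 j [-0.37  0.23 -0.51  2.03  0.19  0.93 -0.99]
shift mm [ 0.9 -3.   2.5]
```

Correct, grip and lift.

```bash
python3 -m creep '[[0.3,1,-3,2,0],[0.3,0,0,0,0],[-1,0,0,0,0],[-1,0,0,0,0],[-1,0,0,0,0],[-1,0,0,0,0],[-1,0,0,0,0],[-1,0,0,0,0],[-1,0,0,0,0]]';  python3 -m creep '[[-1,0,0,-10,0],[-1,0,0,-25,0],[-1,0,0,-40,0],[-1,0,0,-40,0],[-1,0,0,-20,0],[-1,0,0,0,0]]'; python3 go.py .5474 .3655 .34
```

```text
time_s: 26.55
eef_pos: [0.346, 0.3151, 0.221]
tcp_rot: [3.12, 0.036, 1.573]
force: [0.8, 0.4, 0.7]
grip_width: 0.157
gripper_force: 30.0
time_s: 27.15
eef_pos: [0.3432, 0.3206, 0.3591]
tcp_rot: [3.116, 0.033, 1.573]
force: [0.5, 0.7, -5.2]
grip_width: 0.161
gripper_force: 29.9
t 27.15 eef [0.3432 0.3206 0.3591] toolz [ 0.0256 -0.0325 -0.9991] yaw 90.11 j [-0.34  0.06 -0.53  1.89  0.07  1.21 -0.9 ]
shift mm [ 45.1 203.7  22.8]
```

```bash
python3 -m creep '[[-1,5,10,0,0],[-1,8,30,0,0],[-1,8,40,0,0],[-1,8,40,0,0],[-1,8,40,0,0],[-1,5,30,0,0],[-1,3,13,0,0],[-1,0,0,0,0],[-1,0,0,0,0],[-1,0,0,0,0]]'; python3 go.py .5469 .3655 .31; python3 look.py w8 divider_handle:.19 narrow_socket:.138 wide_socket:.138
```

```text
time_s: 28.15
eef_pos: [0.5452, 0.3656, 0.3576]
tcp_rot: [3.122, 0.037, 1.574]
force: [-0.5, 0.5, -3.3]
grip_width: 0.157
gripper_force: 29.9
t 28.15 eef [0.5452 0.3656 0.3576] toolz [ 0.0198 -0.0365 -0.9991] yaw 90.16 j [-0.35  0.47 -0.44  1.41  0.24  1.32 -0.81]
shift mm [ 1.6  0.8 47.6]
28.2 [0.5452 0.3656 0.3581] [3.1211 0.0363 1.5735] [-0.35  0.47 -0.44  1.41  0.24  1.32 -0.81]
divider_handle [259. 248.] 0.97 [[0.5487 0.3571 0.19  ]]
   mask [259. 169.] 23905 top z 0.2013 median [0.5485 0.3773 0.2007] rect [542.8 367.3] [65.1 32.2] 89.4
   mask [182. 188.] 1450 top z 0.1609 median [0.5049 0.3761 0.1596] rect [513.4 374.3] [62.9 26.9] 25.6
   mask [332. 181.] 2133 top z 0.1613 median [0.59   0.3789 0.16  ] rect [592.8 373.2] [53.8 29. ] 12.8
```

View pics/w8.png

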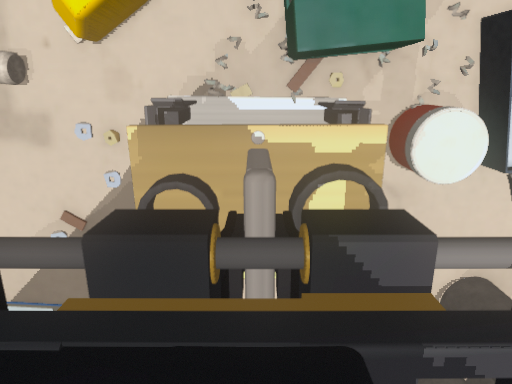

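The divider hangs level in the grip (bar at 259,200), square over the caddy whose stanchions show at (170,110) and (350,110). I lower it.

```bash
python3 -m creep '[[-1,1,1,12,0],[-1,0,0,20,0],[-1,0,0,17,0],[-1,0,0,5,0],[-1,0,0,0,0],[-1,0,0,0,0],[-1,0,0,0,0]]'; python3 go.py .5469 .3655 .284
```

```text
time_s: 29.2
eef_pos: [0.5483, 0.3648, 0.3057]
tcp_rot: [3.119, 0.035, 1.573]
force: [-0.3, -0.7, -4.1]
grip_width: 0.159
gripper_force: 29.9
t 29.2 eef [0.5483 0.3648 0.3057] toolz [ 0.0227 -0.0347 -0.9991] yaw 90.1 j [-0.35  0.51 -0.43  1.47  0.26  1.23 -0.82]
shift mm [ 1.5 -1.9 21.6]
```

```bash
python3 -m creep '[[-1,1,-1,6,0],[-1,0,0,6,0],[-1,0,0,5,0],[-1,0,0,4,0],[-1,0,0,1,0],[-1,0,0,0,0],[-1,0,0,0,0]]'; python3 go.py .5469 .3655 .281
```

```text
time_s: 29.9
eef_pos: [0.5477, 0.3648, 0.2828]
tcp_rot: [3.12, 0.036, 1.573]
force: [0.3, 0.8, -3.2]
grip_width: 0.159
gripper_force: 29.9
t 29.9 eef [0.5477 0.3648 0.2828] toolz [ 0.0216 -0.0355 -0.9991] yaw 90.1 j [-0.36  0.53 -0.42  1.49  0.27  1.19 -0.83]
shift mm [ 0.8 -0.8  1.8]
```

```bash
python3 -m creep '[[-1,0,0,1.5,0],[-1,0,0,0,0],[-1,0,0,0,0],[0.3,0,0,0,0],[0.3,0,0,0,0],[0.3,0,0,0,0],[0.3,0,0,0,0],[0.3,0,0,-20,0],[0.3,0,0,-40,0],[0.3,-20,0,-40,0]]'; python3 -m creep '[[0.3,-20,0,-30,0],[0.3,0,0,0,0],[0.3,0,0,0,0]]';python3 look.py w9 divider_handle:.118 narrow_socket:.066 wide_socket:.066; python3 go.py .40 -.40 .50
```

```text
time_s: 30.9
eef_pos: [0.5443, 0.3502, 0.3823]
tcp_rot: [3.122, 0.035, 1.576]
force: [1.0, -0.0, 0.7]
grip_width: 0.629
gripper_force: 0.0
time_s: 31.2
eef_pos: [0.5451, 0.329, 0.4132]
tcp_rot: [3.119, 0.035, 1.572]
force: [-0.1, 0.1, -0.7]
grip_width: 0.647
gripper_force: 0.0
31.25 [0.5448 0.3294 0.4119] [3.1207 0.0359 1.5726] [-0.3   0.39 -0.44  1.4   0.21  1.4  -0.74]
divider_handle [260. 130.] 0.57 [[0.5528 0.3592 0.118 ]]
   mask [255. 119.] 16487 top z 0.1246 median [0.5518 0.361  0.1242] rect [551.6 359.1] [13.4 72.1] 0.4
narrow_socket [207. 121.] 0.67 [[0.5036 0.361  0.066 ]]
   mask [193. 132.] 999 top z 0.0847 median [0.5057 0.3593 0.0835] rect [506.2 358.8] [44.1 42.9] 6.7
   mask [326. 134.] 1539 top z 0.0848 median [0.5982 0.3601 0.0834] rect [597.7 358.8] [54.9 53.7] 0.3
t 31.55 eef [0.5448 0.3296 0.4116] toolz [ 0.0202 -0.0362 -0.9991] yaw 90.14 j [-0.3   0.39 -0.44  1.4   0.21  1.4  -0.74]
shift mm [-732.  -145.3  -64.9]
```

View pics/w9.png

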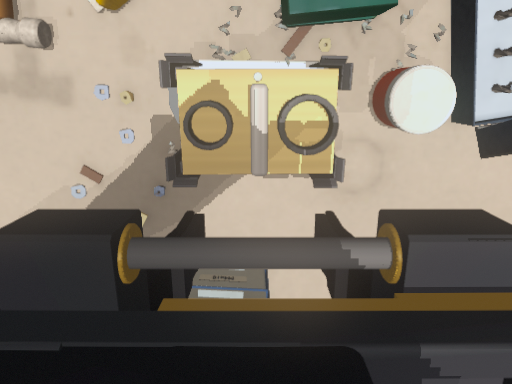

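The divider is seated: the plate sits square between the stanchions, with the bar at (259,130), the narrow collar at (207,125) and the wide one at (308,125). Before picking the cutters I check their shape and the tube heights.

Run:
```python
from h import *
im=cv2.imread('pics/scene0.png')[120:190,150:235]; cv2.imwrite('pics/crop.png',cv2.resize(im,None,fx=7,fy=7,interpolation=cv2.INTER_CUBIC))
z=np.load('w2.npz'); P=camera_params('wrist'); c=cloud(z['d'],P,z['T'],np.ones((384,512),bool))
for n,(x,y) in {'short':(.4,-.385),'tall':(.389,-.2126)}.items():
    k=c[(c[:,0]>x+.03)&(c[:,0]<x+.11)&(abs(c[:,1]-y)<.05)&(c[:,2]<.25)]; print(n,'tube top',np.percentile(k[:,2],99))
    k=c[(np.hypot(c[:,0]-x,c[:,1]-y)<.03)&(c[:,2]<.2)]
    for h in np.arange(.02,.15,.01):
        q=k[abs(k[:,2]-h)<.005]
        if len(q)>3: print(round(h,3),q.min(0).round(3)[:2],q.max(0).round(3)[:2])
```

```text
short tube top 0.10544999383774273
0.02 [ 0.388 -0.382] [ 0.411 -0.371]
0.03 [ 0.387 -0.385] [ 0.411 -0.371]
0.04 [ 0.388 -0.387] [ 0.412 -0.371]
0.05 [ 0.388 -0.386] [ 0.414 -0.371]
0.06 [ 0.388 -0.387] [ 0.407 -0.372]
0.07 [ 0.388 -0.381] [ 0.412 -0.375]
0.08 [ 0.387 -0.392] [ 0.413 -0.373]
0.09 [ 0.387 -0.392] [ 0.414 -0.372]
0.1 [ 0.389 -0.395] [ 0.413 -0.371]
0.11 [ 0.391 -0.398] [ 0.411 -0.372]
0.12 [ 0.399 -0.388] [ 0.403 -0.383]
tall tube top 0.11295759172033012
0.02 [ 0.373 -0.22 ] [ 0.4   -0.206]
0.03 [ 0.373 -0.22 ] [ 0.403 -0.206]
0.04 [ 0.373 -0.22 ] [ 0.4   -0.205]
0.05 [ 0.372 -0.22 ] [ 0.4   -0.205]
0.06 [ 0.372 -0.221] [ 0.402 -0.202]
0.07 [ 0.381 -0.221] [ 0.395 -0.211]
0.08 [ 0.373 -0.221] [ 0.397 -0.205]
0.09 [ 0.373 -0.218] [ 0.403 -0.195]
0.1 [ 0.372 -0.216] [ 0.404 -0.197]
0.11 [ 0.372 -0.219] [ 0.405 -0.201]
0.12 [ 0.373 -0.219] [ 0.406 -0.203]
0.13 [ 0.375 -0.219] [ 0.399 -0.205]
0.14 [ 0.378 -0.219] [ 0.399 -0.206]
```

View pics/crop.png

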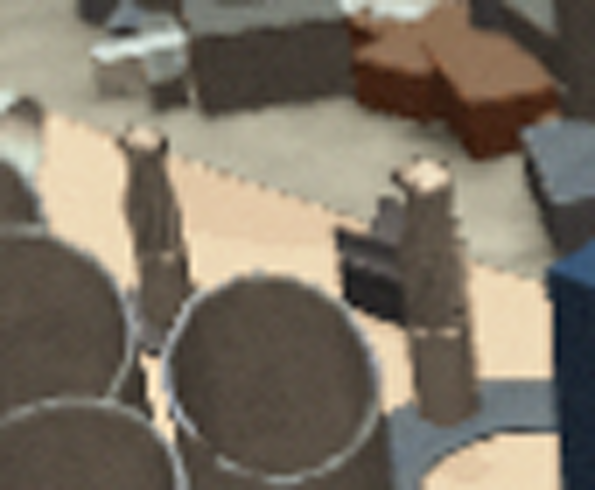

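The crop shows both cutters as straight cylinders, the short one at (155,240) and the tall one at (435,290), with a groove at mid height. The tubes nearby are only about 110 mm high, so I grip high up. I go to the short cutter.

```bash
python3 -m creep '[[0.3,0,0,-40,0],[0.3,-25,-5,-20,0],[0.3,-46,-9,0,0],[0.3,-46,-9,0,0],[0.3,-46,-9,0,0],[0.3,-46,-9,0,0],[0.3,-46,-9,0,0],[0.3,-46,-9,0,0],[0.3,-46,-9,0,0],[0.3,-46,-9,0,0]]';python3 -m creep '[[0.3,-46,-9,0,0],[0.3,-46,-9,0,0],[0.3,-46,-9,0,0],[0.3,-46,-9,0,0],[0.3,-46,-9,0,0],[0.3,-46,-9,20,0],[0.3,-30,-9,40,0],[0.3,0,0,40,0],[0.3,0,0,10,0],[0.3,0,0,0,0]]'; python3 look.py w10 short_cutter_center:.059 tall_cutter_center:.072;  python3 go.py .397 -.379 .30
```

```text
time_s: 32.55
eef_pos: [0.4666, -0.0631, 0.4848]
tcp_rot: [3.12, 0.036, 1.573]
force: [0.9, 0.1, 0.8]
grip_width: 0.649
gripper_force: 0.0
time_s: 33.55
eef_pos: [0.4079, -0.3691, 0.3844]
tcp_rot: [3.123, 0.034, 1.574]
force: [-0.4, 0.9, 0.4]
grip_width: 0.65
gripper_force: 0.0
33.6 [ 0.4083 -0.3693  0.3863] [3.1201 0.0356 1.5741] [ 0.51  0.16  0.15  1.71 -0.01  1.23  0.67]
short_cutter_center [245. 175.] 0.59 [[ 0.401  -0.3845  0.059 ]]
   mask [243. 183.] 1427 top z 0.1141 median [ 0.4008 -0.3829  0.1118] rect [ 400.3 -384.9] [26.3 18.1] 85.1
t 33.8 eef [ 0.4082 -0.3698  0.3875] toolz [ 0.024  -0.0374 -0.999 ] yaw 90.16 j [ 0.51  0.16  0.15  1.71 -0.01  1.23  0.67]
shift mm [ -5.9 -13.3  87.5]
```

```bash
python3 -m creep '[[0.3,-5,-10,10,0],[0.3,0,-4,20,0],[0.3,0,0,30,0],[0.3,0,0,0,0],[0.3,0,0,0,0]]'; python3 go.py .3969 -.379 .2528
```

```text
time_s: 34.3
eef_pos: [0.3945, -0.3774, 0.3257]
tcp_rot: [3.121, 0.035, 1.572]
force: [0.1, 0.0, 0.3]
grip_width: 0.649
gripper_force: 0.0
t 34.3 eef [ 0.3945 -0.3774  0.3257] toolz [ 0.0208 -0.0355 -0.9992] yaw 90.09 j [ 0.53  0.2   0.16  1.8  -0.02  1.1   0.7 ]
shift mm [ 1.   0.9 73. ]
```

```bash
python3 -m creep '[[0.3,1,1,15,0],[0.3,0,0,30,0],[0.3,0,0,20,0],[0.3,0,0,7,0],[0.3,0,0,0,0],[0.3,0,0,0,0],[0.3,0,0,0,0]]'; python3 go.py .3969 -.379 .2528; python3 -m creep '[[-1,0,0,0,0],[-1,0,0,0,0],[-1,0,0,0,0],[-1,0,0,0,0],[-1,0,0,0,0],[-1,0,0,0,0],[-1,0,0,0,0]]'; python3 go.py
```

```text
time_s: 35.0
eef_pos: [0.3978, -0.3792, 0.255]
tcp_rot: [3.118, 0.037, 1.573]
force: [0.9, -0.2, -0.0]
grip_width: 0.649
gripper_force: 0.0
t 35.0 eef [ 0.3978 -0.3792  0.255 ] toolz [ 0.0233 -0.0371 -0.999 ] yaw 90.1 j [ 0.54  0.29  0.16  1.86 -0.04  0.96  0.71]
shift mm [ 0.2 -0.9  2.1]
time_s: 35.7
eef_pos: [0.3971, -0.3789, 0.2535]
tcp_rot: [3.121, 0.036, 1.572]
force: [-2.7, 0.3, 4.0]
grip_width: 0.318
gripper_force: 29.9
t 35.7 eef [ 0.3971 -0.3789  0.2535] toolz [ 0.0208 -0.0356 -0.9992] yaw 90.09 j [ 0.54  0.29  0.16  1.86 -0.04  0.96  0.71]
```

```bash
python3 -m creep '[[-1,0,0,-10,0],[-1,0,0,-30,0],[-1,0,0,-45,0],[-1,0,0,-45,0],[-1,0,0,-45,0],[-1,0,0,-45,0],[-1,0,0,-45,0],[-1,0,0,-40,0],[-1,20,3,0,0],[-1,40,6,0,0]]'; python3 -m creep '[[-1,46,7,0,0],[-1,46,7,0,0],[-1,46,7,0,0],[-1,46,7,0,0],[-1,46,7,0,0],[-1,46,7,0,0]]'; python3 go.py .502 .365 .50
```

```text
time_s: 36.7
eef_pos: [0.3988, -0.3092, 0.5572]
tcp_rot: [3.119, 0.037, 1.568]
force: [2.0, 1.0, -4.9]
grip_width: 0.312
gripper_force: 29.9
time_s: 37.3
eef_pos: [0.4408, -0.0298, 0.5474]
tcp_rot: [3.12, 0.036, 1.573]
force: [1.4, 0.0, -4.2]
grip_width: 0.311
gripper_force: 29.9
t 37.3 eef [ 0.4408 -0.0298  0.5474] toolz [ 0.0218 -0.0358 -0.9991] yaw 90.11 j [ 0.19 -0.11 -0.22  1.65  0.01  1.58 -0.02]
shift mm [396.1  61.3  34.6]
```

```bash
python3 -m creep '[[-1,46,7,0,0],[-1,46,7,0,0],[-1,46,7,0,0],[-1,46,7,0,0],[-1,46,7,0,0],[-1,46,7,0,0],[-1,46,7,10,0],[-1,40,7,30,0],[-1,20,0,30,0],[-1,0,0,20,0]]'; python3 -m creep '[[-1,0,0,20,0],[-1,0,0,0,0],[-1,0,0,0,0]]'; python3 go.py .5022 .365 .36; python3 look.py w11 narrow_socket:.066 wide_socket:.066
```

```text
time_s: 38.3
eef_pos: [0.4968, 0.3497, 0.442]
tcp_rot: [3.125, 0.035, 1.578]
force: [-1.2, -0.2, -3.9]
grip_width: 0.312
gripper_force: 29.9
time_s: 38.6
eef_pos: [0.4988, 0.3456, 0.4257]
tcp_rot: [3.12, 0.036, 1.572]
force: [0.7, 0.0, -3.2]
grip_width: 0.319
gripper_force: 29.9
t 38.6 eef [0.4988 0.3456 0.4257] toolz [ 0.0212 -0.0358 -0.9991] yaw 90.09 j [-0.25  0.34 -0.56  1.46  0.22  1.41 -0.82]
shift mm [21.8  2.  65.1]
38.65 [0.4989 0.3457 0.4265] [3.1192 0.0349 1.5723] [-0.25  0.33 -0.56  1.45  0.22  1.41 -0.82]
narrow_socket [257. 137.] 0.94 [[0.5046 0.3601 0.066 ]]
   mask [263. 152.] 800 top z 0.0849 median [0.5062 0.359  0.0835] rect [505.5 359.3] [42.4 43.5] 27.4
   mask [368. 141.] 1484 top z 0.0849 median [0.5976 0.3605 0.0835] rect [597.6 359.1] [54.7 54. ] 19.4
```

View pics/w11.png

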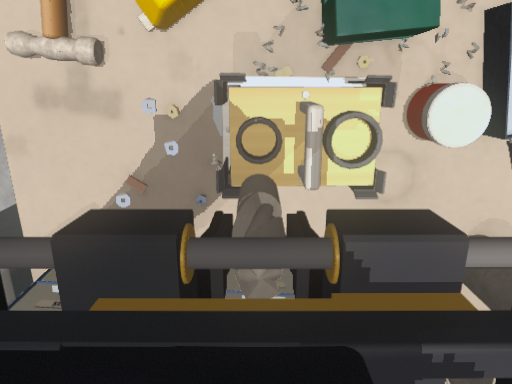

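```bash
cat > axis.py <<'E'
from h import *
import sys
# axis.py pic r zmin: fit held rod's axis from visible side points (given r)
from scipy.optimize import least_squares
z=np.load(sys.argv[1]+'.npz'); r=float(sys.argv[2])
P=camera_params('wrist'); d=z['d'];T=z['T']
# TCP pose at picture from T: T = tcp @ hand_eye
tcp=T@np.linalg.inv(np.array(P['hand_eye'])); g=tcp[:3,3]+.164*tcp[:3,2]
c=cloud(d,P,T,np.ones(d.shape,bool))
k=c[(np.hypot(c[:,0]-g[0],c[:,1]-g[1])<r+.012)&(c[:,2]<g[2]-.02)&(c[:,2]>.14)]
f=lambda p:np.hypot(k[:,0]-p[0]-p[2]*(k[:,2]-g[2]),k[:,1]-p[1]-p[3]*(k[:,2]-g[2]))-r
s=least_squares(f,[g[0],g[1],0,0],loss='soft_l1',f_scale=.001)
print(len(k),'grasp pt',g.round(4),'zmin',np.percentile(k[:,2],.5).round(4),'axis at grasp z',s.x[:2].round(4),'slope',s.x[2:].round(3),'rms',np.sqrt((f(s.x)**2).mean()).round(4))
L=float(sys.argv[3]); print('bottom at L below grasp',(s.x[:2]-s.x[2:]*L).round(4),'bottom minus TCP',(s.x[:2]-s.x[2:]*L-tcp[:2,3]).round(4))
E
python3 axis.py w11 .014 .085
```

```text
1660 grasp pt [0.5023 0.3397 0.2619] zmin 0.178 axis at grasp z [0.4981 0.332 ] slope [-0.082 -0.095] rms 0.0016
bottom at L below grasp [0.5051 0.3401] bottom minus TCP [ 0.0063 -0.0055]
```

The picture shows the cutter hanging between the fingers with its bottom at about (260,185), and the narrow collar at (258,139). The bottom lies about 6 mm from the TCP in x and -5.7 mm in y, as expected from the tool's slight tilt.

```bash
python3 -m creep '[[-1,10,1,10,0],[-1,10,0,25,0],[-1,1,0,22,0],[-1,0,0,0,0],[-1,0,0,0,0],[-1,0,0,0,0]]'; python3 go.py .4999 .3647 .335
```

```text
time_s: 39.45
eef_pos: [0.5013, 0.3649, 0.3689]
tcp_rot: [3.119, 0.035, 1.572]
force: [0.1, 1.4, -3.9]
grip_width: 0.315
gripper_force: 29.9
t 39.45 eef [0.5013 0.3649 0.3689] toolz [ 0.023  -0.0345 -0.9991] yaw 90.09 j [-0.28  0.4  -0.56  1.5   0.26  1.32 -0.87]
shift mm [ 0.9 -2.2 33.8]
```

```bash
python3 -m creep '[[-1,1,-2,10,0],[-1,0,0,14,0],[-1,0,0,6,0],[-1,0,0,0,0],[-1,0,0,0,0],[-1,0,0,0,0]]'; python3 go.py .4999 .3647 .317
```

```text
time_s: 40.05
eef_pos: [0.4998, 0.3647, 0.3379]
tcp_rot: [3.12, 0.035, 1.573]
force: [-0.4, 0.4, -4.7]
grip_width: 0.314
gripper_force: 29.9
t 40.05 eef [0.4998 0.3647 0.3379] toolz [ 0.0219 -0.0352 -0.9991] yaw 90.1 j [-0.29  0.42 -0.55  1.54  0.27  1.26 -0.88]
shift mm [ 0.8 -0.3 20.9]
```

```bash
python3 -m creep '[[-1,0.8,0,5,0],[-1,0,0,6,0],[-1,0,0,5,0],[-1,0,0,4,0],[-1,0,0,0,0],[-1,0,0,0,0],[-1,0,0,0,0]]'; python3 go.py .4999 .3647 .3165
```

```text
time_s: 40.75
eef_pos: [0.5001, 0.3647, 0.3177]
tcp_rot: [3.12, 0.035, 1.573]
force: [-0.3, 0.8, -3.6]
grip_width: 0.312
gripper_force: 29.9
t 40.75 eef [0.5001 0.3647 0.3177] toolz [ 0.0217 -0.0354 -0.9991] yaw 90.1 j [-0.29  0.44 -0.55  1.56  0.28  1.22 -0.89]
shift mm [ 0.1 -0.3  1.2]
```

```bash
python3 -m creep '[[-1,0,0,1.5,0],[-1,0,0,0,0],[-1,0,0,0,0],[0.1,0,0,0,0],[0.1,0,0,0,0],[0.1,0,0,0,0],[0.1,0,0,0,0],[0.1,0,0,-20,0],[0.1,0,0,-40,0],[0.1,0,0,-40,0]]'; python3 -m creep '[[0.1,-20,0,-40,0],[0.3,0,0,0,0],[0.3,0,0,0,0]]';python3 look.py w12 short_cutter_center:.121 divider_handle:.118 wide_socket:.066; python3 go.py .40 -.25 .50
```

```text
time_s: 41.75
eef_pos: [0.4978, 0.368, 0.4167]
tcp_rot: [3.121, 0.036, 1.573]
force: [0.7, 0.5, 0.8]
grip_width: 0.546
gripper_force: 0.0
time_s: 42.05
eef_pos: [0.4973, 0.3493, 0.4576]
tcp_rot: [3.118, 0.035, 1.572]
force: [1.2, -0.2, -0.5]
grip_width: 0.627
gripper_force: 0.0
42.1 [0.4971 0.3495 0.4562] [3.1203 0.0359 1.5724] [-0.26  0.33 -0.56  1.4   0.21  1.47 -0.82]
short_cutter_center [263. 148.] 0.63 [[0.5091 0.3568 0.121 ]]
   mask [262. 152.] 1127 top z 0.1762 median [0.5064 0.3598 0.1736] rect [506.1 358.5] [24.4 18.4] 84.2
divider_handle [308. 146.] 0.75 [[0.5522 0.359  0.118 ]]
   mask [304. 130.] 11272 top z 0.1248 median [0.5508 0.3609 0.1243] rect [525.7 359.7] [73.  66.5] 89.8
wide_socket [340. 138.] 0.58 [[0.5967 0.3577 0.066 ]]
   mask [362. 136.] 1190 top z 0.0849 median [0.5971 0.3614 0.0834] rect [596.9 359.6] [53.1 53.6] 67.2
t 42.4 eef [0.4971 0.3497 0.4557] toolz [ 0.0202 -0.0363 -0.9991] yaw 90.13 j [-0.26  0.33 -0.56  1.4   0.21  1.47 -0.82]
shift mm [-600.7  -97.9  -24.5]
```

View pics/w12.png

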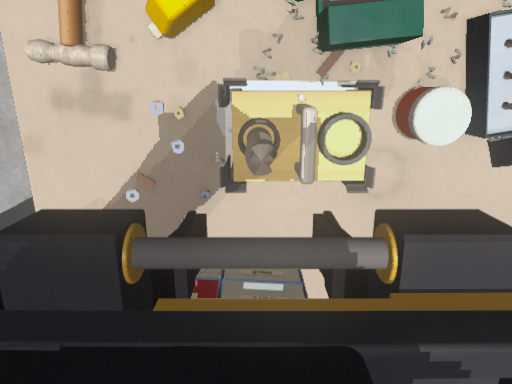

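The short cutter stands upright in the narrow collar at (260,145), top at 176 mm as expected. Now the tall cutter.

```bash
python3 -m creep '[[0.4,-20,-4,-20,0],[0.4,-46,-9,-10,0],[0.4,-46,-9,0,0],[0.4,-46,-9,0,0],[0.4,-46,-9,0,0],[0.4,-46,-9,0,0],[0.4,-46,-9,0,0],[0.4,-46,-9,0,0],[0.4,-46,-9,0,0],[0.4,-46,-9,0,0]]';python3 -m creep '[[0.4,-46,-9,0,0],[0.4,-46,-9,0,0],[0.4,-46,-9,0,0],[0.4,-25,-5,20,0],[0.4,0,0,40,0],[0.4,0,0,20,0],[0.4,0,0,0,0],[0.4,0,0,0,0]]'; python3 look.py w13 tall_cutter_center:.072;  python3 go.py .3854 -.206 .33
```

```text
time_s: 43.4
eef_pos: [0.4115, -0.0849, 0.5002]
tcp_rot: [3.12, 0.036, 1.573]
force: [1.3, -0.9, -0.3]
grip_width: 0.701
gripper_force: 0.0
time_s: 44.2
eef_pos: [0.3825, -0.249, 0.426]
tcp_rot: [3.12, 0.036, 1.573]
force: [-0.4, -0.9, 0.5]
grip_width: 0.698
gripper_force: 0.0
44.25 [ 0.3827 -0.2491  0.4267] [3.1189 0.0364 1.573 ] [ 0.42 -0.07  0.05  1.87  0.03  1.31  0.46]
tall_cutter_center [259. 105.] 0.61 [[ 0.3905 -0.2025  0.072 ]]
   mask [259. 107.] 1354 top z 0.1402 median [ 0.3888 -0.2017  0.1373] rect [ 388.3 -203.2] [31.  22.1] 76.9
t 44.35 eef [ 0.3827 -0.2491  0.4269] toolz [ 0.0235 -0.0367 -0.999 ] yaw 90.12 j [ 0.42 -0.07  0.05  1.87  0.03  1.31  0.46]
shift mm [46.6  0.5 95.3]
```

```bash
python3 -m creep '[[0.4,15,0,10,0],[0.4,25,0,20,0],[0.4,6,0,30,0],[0.4,0,0,20,0],[0.4,0,0,0,0],[0.4,0,0,0,0]]'; python3 go.py .3853 -.197 .2728; python3 look.py w14 tall_cutter_center:.072
```

```text
time_s: 44.95
eef_pos: [0.3843, -0.2062, 0.3451]
tcp_rot: [3.119, 0.036, 1.573]
force: [-0.1, 1.0, 0.4]
grip_width: 0.7
gripper_force: 0.0
t 44.95 eef [ 0.3843 -0.2062  0.3451] toolz [ 0.0225 -0.0362 -0.9991] yaw 90.1 j [ 0.38 -0.05 -0.    2.02  0.03  1.14  0.37]
shift mm [11.8 -0.6 71.9]
45.0 [ 0.3845 -0.2063  0.3455] [3.1183 0.0365 1.5724] [ 0.38 -0.05 -0.    2.02  0.03  1.13  0.37]
tall_cutter_center [257. 170.] 0.65 [[ 0.3891 -0.2037  0.072 ]]
   mask [257. 179.] 3254 top z 0.14 median [ 0.3886 -0.201   0.1373] rect [ 388.3 -203.1] [31.4 22.3] 77.4
```

```bash
python3 -m creep '[[0.4,12,-1,15,0],[0.4,0,0,30,0],[0.4,0,0,20,0],[0.4,0,0,7,0],[0.4,0,0,0,0],[0.4,0,0,0,0],[0.4,0,0,0,0]]'; python3 go.py .3853 -.197 .2728; python3 -m creep '[[-1,0,0,0,0],[-1,0,0,0,0],[-1,0,0,0,0],[-1,0,0,0,0],[-1,0,0,0,0],[-1,0,0,0,0],[-1,0,0,0,0]]'; python3 go.py
```

```text
time_s: 45.8
eef_pos: [0.385, -0.1968, 0.2727]
tcp_rot: [3.118, 0.036, 1.572]
force: [-0.3, -0.3, 0.7]
grip_width: 0.702
gripper_force: 0.0
t 45.8 eef [ 0.385  -0.1968  0.2727] toolz [ 0.0232 -0.0364 -0.9991] yaw 90.1 j [ 0.37  0.03 -0.02  2.12  0.03  0.97  0.34]
shift mm [-0.2  0.4 -0.1]
time_s: 46.5
eef_pos: [0.3841, -0.1967, 0.2715]
tcp_rot: [3.122, 0.036, 1.572]
force: [-3.2, 0.3, 4.8]
grip_width: 0.388
gripper_force: 29.8
t 46.5 eef [ 0.3841 -0.1967  0.2715] toolz [ 0.0199 -0.0355 -0.9992] yaw 90.09 j [ 0.37  0.03 -0.02  2.12  0.03  0.97  0.34]
```

```bash
python3 -m creep '[[-1,0,0,-10,0],[-1,0,0,-30,0],[-1,0,0,-45,0],[-1,0,0,-45,0],[-1,0,10,-45,0],[-1,0,20,-45,0],[-1,0,20,-45,0],[-1,0,20,-35,0],[-1,0,0,0,0]]'; python3 go.py .592 .365 .55; python3 look.py w15
```

```text
time_s: 47.4
eef_pos: [0.4497, -0.1848, 0.5767]
tcp_rot: [3.114, 0.037, 1.575]
force: [-0.4, -0.3, -7.0]
grip_width: 0.385
gripper_force: 30.0
t 47.4 eef [ 0.4497 -0.1848  0.5767] toolz [ 0.0275 -0.0368 -0.9989] yaw 90.21 j [ 0.33 -0.02 -0.04  1.51  0.03  1.61  0.29]
shift mm [549.9 144.2  10.4]
47.45 [ 0.4487 -0.1853  0.5736] [3.1188 0.0359 1.5738] [ 0.33 -0.02 -0.04  1.52  0.03  1.61  0.29]
```

```bash
python3 -m creep '[[-1,20,5,0,0],[-1,40,11,0,0],[-1,45,12,0,0],[-1,45,12,0,0],[-1,45,12,0,0],[-1,45,12,0,0],[-1,45,12,0,0],[-1,45,12,0,0],[-1,45,12,0,0],[-1,45,12,0,0]]'; python3 -m creep '[[-1,45,12,0,0],[-1,45,12,10,0],[-1,20,5,30,0],[-1,0,0,40,0],[-1,0,0,30,0],[-1,0,0,0,0],[-1,0,0,0,0],[-1,0,0,0,0]]'; python3 go.py .592 .365 .42; python3 look.py w16 wide_socket:.066; python3 axis.py w16 .017 .1037
```

```text
time_s: 48.45
eef_pos: [0.5591, 0.2354, 0.5577]
tcp_rot: [3.123, 0.038, 1.572]
force: [1.7, -0.1, -6.7]
grip_width: 0.389
gripper_force: 30.0
time_s: 49.25
eef_pos: [0.5904, 0.3403, 0.449]
tcp_rot: [3.118, 0.034, 1.572]
force: [0.6, 1.0, -6.8]
grip_width: 0.381
gripper_force: 30.0
t 49.25 eef [0.5904 0.3403 0.449 ] toolz [ 0.0235 -0.0344 -0.9991] yaw 90.09 j [-0.31  0.48 -0.45  1.2   0.24  1.51 -0.72]
shift mm [25.7  1.  28.1]
49.3 [0.5904 0.3404 0.4492] [3.1176 0.0341 1.5723] [-0.31  0.48 -0.45  1.2   0.24  1.51 -0.72]
   mask [254. 148.] 1203 top z 0.0849 median [0.598  0.3602 0.0834] rect [597.7 359.5] [54.7 54.6] 27.1
2274 grasp pt [0.5942 0.3346 0.2851] zmin 0.1832 axis at grasp z [0.5875 0.3263] slope [-0.113 -0.09 ] rms 0.0019
bottom at L below grasp [0.5992 0.3357] bottom minus TCP [ 0.0088 -0.0046]
```

View pics/w16.png

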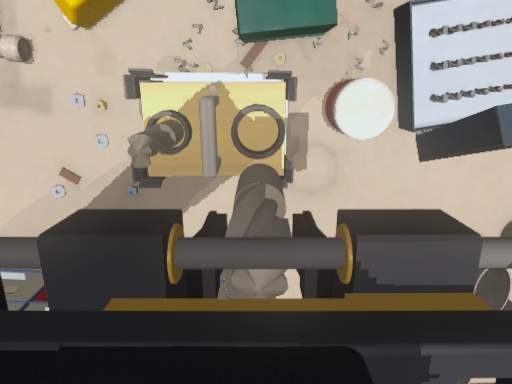

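The short cutter still stands (top leaning only by perspective, at (165,135)). The tall cutter hangs with its bottom at (260,180), and the wide collar is at (258,130). I insert it.

```bash
python3 -m creep '[[-1,10,1,10,0],[-1,12,0,25,0],[-1,4,-1,25,0],[-1,0,0,12,0],[-1,0,0,0,0],[-1,0,0,0,0],[-1,0,0,0,0]]'; python3 go.py .5909 .3648 .352
```

```text
time_s: 50.1
eef_pos: [0.5923, 0.3638, 0.3758]
tcp_rot: [3.118, 0.034, 1.572]
force: [0.3, -0.0, -7.1]
grip_width: 0.383
gripper_force: 30.0
t 50.1 eef [0.5923 0.3638 0.3758] toolz [ 0.0236 -0.0343 -0.9991] yaw 90.07 j [-0.33  0.54 -0.44  1.27  0.27  1.39 -0.77]
shift mm [ 1.8 -2.  23.7]
```

```bash
python3 -m creep '[[-1,2,-2,3,0],[-1,0,0,8,0],[-1,0,0,8,0],[-1,0,0,5,0],[-1,0,0,0,0],[-1,0,0,0,0]]'; python3 go.py .5909 .3648 .335
```

```text
time_s: 50.7
eef_pos: [0.5905, 0.3649, 0.3497]
tcp_rot: [3.12, 0.036, 1.572]
force: [-0.2, -0.6, -6.9]
grip_width: 0.384
gripper_force: 30.0
t 50.7 eef [0.5905 0.3649 0.3497] toolz [ 0.0212 -0.0358 -0.9991] yaw 90.1 j [-0.33  0.55 -0.44  1.3   0.27  1.34 -0.78]
shift mm [ 0.4  0.1 14.7]
```

```bash
python3 -m creep '[[-1,0.4,0,5,0],[-1,0,0,5,0],[-1,0,0,3,0],[-1,0,0,1.5,0],[-1,0,0,0,0],[-1,0,0,0,0],[-1,0,0,0,0]]'; python3 go.py .5909 .3648 .334
```

```text
time_s: 51.4
eef_pos: [0.5907, 0.3649, 0.3357]
tcp_rot: [3.12, 0.035, 1.573]
force: [-0.2, 0.2, -9.0]
grip_width: 0.386
gripper_force: 30.0
t 51.4 eef [0.5907 0.3649 0.3357] toolz [ 0.0217 -0.0354 -0.9991] yaw 90.11 j [-0.33  0.56 -0.44  1.32  0.28  1.32 -0.78]
shift mm [-0.   0.1  1.7]
```

```bash
python3 -m creep '[[-1,0,0,1.5,0],[-1,0,0,0,0],[-1,0,0,0,0],[0.2,0,0,0,0],[0.2,0,0,0,0],[0.2,0,0,0,0],[0.2,0,0,0,0],[0.2,0,0,-20,0],[0.2,0,0,-40,0],[0.2,0,0,-40,0]]'; python3 -m creep '[[0.2,-20,-10,-30,0],[0.2,-20,-10,-10,0],[0.2,0,0,0,0],[0.2,0,0,0,0]]';python3 look.py w17 tall_cutter_center:.134 short_cutter_center:.121 divider_handle:.118
```

```text
time_s: 52.4
eef_pos: [0.5884, 0.3682, 0.4348]
tcp_rot: [3.121, 0.036, 1.573]
force: [0.4, 0.5, 0.6]
grip_width: 0.601
gripper_force: 0.0
time_s: 52.8
eef_pos: [0.5678, 0.3296, 0.4752]
tcp_rot: [3.119, 0.035, 1.572]
force: [-0.2, 0.2, -0.6]
grip_width: 0.598
gripper_force: 0.0
52.85 [0.5678 0.33   0.4742] [3.1207 0.0358 1.5728] [-0.29  0.42 -0.45  1.23  0.22  1.54 -0.72]
tall_cutter_center [284. 128.] 0.97 [[0.599  0.3556 0.134 ]]
   mask [286. 128.] 1662 top z 0.2019 median [0.5971 0.3601 0.199 ] rect [596.9 358.7] [31.1 22.1] 78.5
short_cutter_center [187. 124.] 0.9 [[0.5058 0.3583 0.121 ]]
   mask [184. 126.] 1204 top z 0.1757 median [0.5073 0.3591 0.1735] rect [506.2 358. ] [25.5 18.6] 86.9
divider_handle [234. 122.] 0.65 [[0.5513 0.3592 0.118 ]]
   mask [232. 102.] 8950 top z 0.1248 median [0.5521 0.361  0.1242] rect [564.3 355.5] [71.4 78.8] 58.1
```

View pics/w17.png

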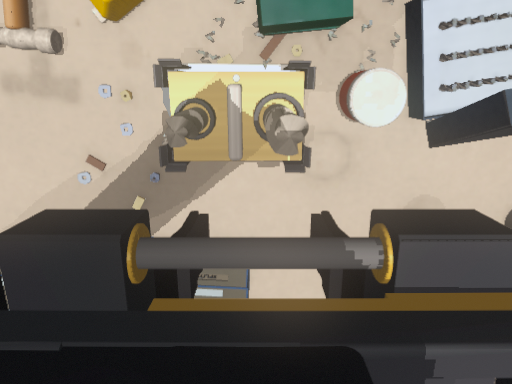

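Both cutters stand upright in their collars, the short one at (187,124) and the tall one at (285,125), with tops at 176 and 202 mm. The divider is level and the gripper is clear.

```bash
python3 -c "
from cell import *
print(hand_in())"
```

```text
the job is handed in; nothing more can be done
None
```

The caddy is packed and handed in at about 53 s; the last pictures showed the nut and V-block in their pockets, the divider seated level, and both cutters upright in their collars with the gripper clear. The hand-in call returned no verdict.

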